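# Park and close the grout pots, rack the spreaders

### The job

Pack up the tiling ledge: slide each grout pot along the ledge, never lifting it off the surface, onto the painted disc of its own colour so that it stands wholly inside the disc, and once all are parked close every pot with one of the tapered stoppers, pressed down until its flange sits on the rim. Slide each notched spreader, notched edge first and flat on the ledge, fully home into a slot of the low steel rack, one to a slot. Do not disturb the mixing dish, the tile shard or the scribe.

Things in the scene. Friction and masses are not known exactly. Their poses are not given: they have to be found in the camera images.
- pot_yellow: squat grout pot with a yellow body and a white ceramic neck, about 0.6 kg; may be absent. Origin: centre of its underside, z up. Body 92 mm across up to 20 mm high, sloping in to the neck at 30 mm; the neck is an open tube of 52 mm outside and 40 mm inside diameter from 30 mm up to the rim at 66 mm (36 mm deep inside). It can be gripped across the outside of the neck.
- disc_yellow: yellow disc painted on the grey strip on the ledge, 120 mm across, the parking place of the yellow pot. Origin: its centre, at ledge height (flat paint, nothing to feel)
- pot_red: squat grout pot with a red body and a white ceramic neck, about 0.6 kg; may be absent. Origin: centre of its underside, z up. Body 92 mm across up to 20 mm high, sloping in to the neck at 30 mm; the neck is an open tube of 52 mm outside and 40 mm inside diameter from 30 mm up to the rim at 66 mm (36 mm deep inside). It can be gripped across the outside of the neck.
- disc_red: red disc painted on the grey strip on the ledge, 120 mm across, the parking place of the red pot. Origin: its centre, at ledge height (flat paint, nothing to feel)
- pot_green: squat grout pot with a green body and a white ceramic neck, about 0.6 kg; may be absent. Origin: centre of its underside, z up. Body 92 mm across up to 20 mm high, sloping in to the neck at 30 mm; the neck is an open tube of 52 mm outside and 40 mm inside diameter from 30 mm up to the rim at 66 mm (36 mm deep inside). It can be gripped across the outside of the neck.
- disc_green: green disc painted on the grey strip on the ledge, 120 mm across, the parking place of the green pot. Origin: its centre, at ledge height (flat paint, nothing to feel)
- stopper_1: tapered cork stopper with a black rubber flange and knob, all three alike. Origin: centre of the small lower end, z up. Cork 29 mm across at the bottom growing to 36 mm at 24 mm; flange 52 mm across from 24 to 28 mm; round knob 24 mm across from 28 to 56 mm. Seated, the flange lies on the pot's rim and the origin is 42 mm above the pot's origin. Starts upright in the grey spacer tray.
- stopper_2: tapered cork stopper with a black rubber flange and knob, all three alike. Origin: centre of the small lower end, z up. Cork 29 mm across at the bottom growing to 36 mm at 24 mm; flange 52 mm across from 24 to 28 mm; round knob 24 mm across from 28 to 56 mm. Seated, the flange lies on the pot's rim and the origin is 42 mm above the pot's origin. Starts upright in the grey spacer tray.
- stopper_3: tapered cork stopper with a black rubber flange and knob, all three alike. Origin: centre of the small lower end, z up. Cork 29 mm across at the bottom growing to 36 mm at 24 mm; flange 52 mm across from 24 to 28 mm; round knob 24 mm across from 28 to 56 mm. Seated, the flange lies on the pot's rim and the origin is 42 mm above the pot's origin. Starts upright in the grey spacer tray.
- tray: shallow grey plastic spacer tray fixed to the ledge, 230 x 90 mm, walls 14 mm high, floor 5 mm thick; holds the stoppers. Origin: centre of its underside
- spreader_1: notched adhesive spreader lying flat: aluminium plate 110 (x) x 60 (y) x 5 mm with an upright orange grip block 30 (x) x 24 (y) mm on top, reaching 60 mm above the ledge, its centre 25 mm behind the origin (at x = -25 mm). Origin: centre of the plate's underside; +x points to the notched front edge, 55 mm ahead, which goes into the slot first.
- slot_1 (a point): centre of the mouth of a low slot in the steel rack fixed to the ledge, at ledge height; the x axis points into the slot. The slot lies flat on the ledge: 67 mm wide (y), 12 mm high, 60 mm deep to its back stop; the rack's roof is 18 mm high. With a spreader fully home its origin lies 5 mm past the mouth. The two slots are side by side, 85 mm apart.
- spreader_2: notched adhesive spreader lying flat: aluminium plate 110 (x) x 60 (y) x 5 mm with an upright orange grip block 30 (x) x 24 (y) mm on top, reaching 60 mm above the ledge, its centre 25 mm behind the origin (at x = -25 mm). Origin: centre of the plate's underside; +x points to the notched front edge, 55 mm ahead, which goes into the slot first.
- slot_2 (a point): centre of the mouth of a low slot in the steel rack fixed to the ledge, at ledge height; the x axis points into the slot. The slot lies flat on the ledge: 67 mm wide (y), 12 mm high, 60 mm deep to its back stop; the rack's roof is 18 mm high. With a spreader fully home its origin lies 5 mm past the mouth. The two slots are side by side, 85 mm apart.
- dish: bystander: small white ceramic mixing dish, 80 mm across, 40 mm high. Origin: centre of its underside
- shard: bystander: cobalt blue tile shard lying flat, about 55 x 100 x 9 mm. Origin: centre of its underside
- scribe: bystander: chrome tile scribe lying flat, 140 mm long along its y axis, 12 mm thick. Origin: near its middle, at ledge height
Mind the look-alikes: they are no part of the job. Of the things that look like the pot_yellow, the middle-sized one is meant.

How it is judged:
By the outcome, as a careful person would: the job done as asked, in the order asked, and still so for the second after the job is handed in, with the robot touching nothing.
Of pot_yellow, pot_red, pot_green only 2 to 3 are there at a start; the rules pass over those that are not, and their reading is None.
At some moment in a run one of pot_yellow, pot_red, pot_green, spreader_1, spreader_2 may be knocked a few centimetres aside while the robot is not near it.
It also fails if it takes over 210 s, if anything falls off the work surface, if the arm or the gripper's body presses on something with over 40 N, if the wrist force passes 120 N, or if a joint passes its speed limit or range.

### The arm

A 6-joint arm with a two-finger parallel gripper is mounted at the origin on the work surface. World frame = base frame: x ahead of the robot, y to its left, z up, the work surface at z = 0. Lengths are in mm, angles in degrees, forces in N, time in s.
With the tool pointing down it reaches from about 350 to 975 mm from the base axis. Payload 4.9 kg.
Tool frame: the origin (TCP) lies between the finger pads; the fingertips stand env.tcp_to_tips ahead of it and the grasp point (between the pads) lies 5 mm behind it (env.tcp_to_tips is the distance from the TCP to the fingertips, in mm); z points along the fingers, y is the line along which they close (so a half turn about z gives the same grasp; the last joint's range is limited). The gripper opens to 85 mm and grips with 20 to 120 N. Pads are 22 mm wide; open, the fingers measure 114 mm over their backs; the gripper's body (76 mm by 85 mm) begins 54 mm behind the grasp point. The pads swing forward as they close: fully open they stand 13 mm farther back than shut.
Start: joints at [-80.157, 3.019, 92.412, -0, 84.569, -6.818], TCP at [179.194, -598.741, 245.304] pointing down, gripper open.
Joint ranges: [-172.51, 172.51], [-57.92, 126.97], [3.15, 148.05], [-58.71, 238.71], [5.1, 150.11], [-179.66, 179.66]. Speed limits (degrees/s): [147.25, 147.25, 180, 180, 180, 180].

### API

Orientations are given as [roll, pitch, yaw] about the fixed x, y, z axes, in that order (R = Rz(yaw) Ry(pitch) Rx(roll)).
In Python, from plant import env gives the robot as it stands.
- The arm moves only by the tool jog_arm, never from a script. Its arguments are lists of equal length, an entry for each row: "linear": the shift along the world's x, y, z normalised to -1 to 1, where 1 is 500 mm, a list of three; "dr": the turn, a rotation vector about the world's x, y, z normalised to -1 to 1, where 1 is 2 pi rad, a list of three. A call has exactly 10 rows; each row is the pose to reach, as a shift and turn from the pose commanded when the call began, turning the shorter way round; what a row does not reach only later rows make up. A row lasts 1/12 s, in which the tool goes at most 41.7 mm and 7.16 degrees, less where a joint would pass 70% of its speed; a pose out of reach is approached as far as the arm can. A call with a number of a shift or a turn outside -1 to 1 is refused whole. A call with a gripper value outside its range is refused whole. "jaw" is the opening, from -1 (shut) to 1 (fully open), set as the call begins (left out, the last holds). The fingers move at their own pace and stop on an object; "squeeze" is the grip in N (left out, the last holds). Time passes only in rows, so rows that repeat a pose let the fingers close, or fill a call up. It gives the time, the measured TCP pose, the force, the opening and the grip force at its end, in the units of the state.
- env.get_obs(): the state, without advancing time (a new reading comes with each control period).
- env.read_camera(name): name is "scene" or "top" or "wrist"; returns the picture (420x560x3 uint8, red, green, blue); there is no depth.
- env.calibration(name): a dict with "mtx" (3x3 intrinsics, pixels), "R" (3x3) and "t" (3): a world point X has camera coordinates R X + t; the wrist camera has in their place "mount" (4x4, takes a point from camera to tool coordinates, whose origin is the TCP and whose axes are the flange's). Camera axes: x right, y down, z forward; pixel columns grow to the right and rows downward; lengths in mm; the calibration is good to about 2 mm. A picture is of the moment at which its call begins: read the wrist's pose just before it. calibration takes no time and is no camera call.
- env.hand_in(): hands the job in; it is judged then, once.
Trained networks look in the newest picture that a camera, given by its name, has taken for a name from the list of things; names that differ only in an ending like _2 or _b are one class to them, and where a whole thing is asked for, a point or a joint stands for the part that bears it (a point fixed in the world has none). Each returns a list of dicts, best first, with "conf" (0 to 1); they miss things now and then, are a little off and sometimes report something else, mostly with a low value. They report only what shows in the picture. A call takes as long as a camera call. They do not tell look-alikes from the thing itself.
- env.masks_of(camera, target): "region" (420x560 bool, what is visible of it) and "uv" ([column, row] in pixels, amid what is visible of it).
- env.landmark_of(camera, target): "uv" ([column, row] in pixels: a listed point, or the origin of a listed thing).
The state is a dict: "t": time; "joints": joint angles; "qd": joint speeds; "effort": joint torques, N m; "ee_pos": TCP position; "orientation": TCP orientation; "contact_force": force on the tool from outside, world axes, zero at the start; "moment": the same for the moment, N m; "width": finger opening in mm; "gripper_force": force on a finger pad.
Only numpy, scipy, OpenCV 4.12 (cv2) and the standard library are available. Lean on these libraries where they do the work, as an engineer would, in place of code of your own. Each camera call takes 0.05 s, during which the arm holds its last target. There are 200 camera calls.

## Working session

There is one attempt and no reset: what is moved stays moved. The work goes in short steps, Python scripts to look and compute and a tool call to move; the robot and the scene stay as the last step left them, time stands still between calls to the robot, and variables do not carry over. Pictures are saved under pics/ and viewed, at most 14 in all, crops included, and the job is handed in when it is done.

Besides the shell and the picture viewer there is one more tool, called by a JSON object that holds its "op" and its "data". jog_arm: Moves the arm, as the interface text tells. Its arguments: {"type":"object","properties":{"linear":{"type":"array","items":{"type":"array","items":{"type":"number","minimum":-1,"maximum":1}}},"dr":{"type":"array","items":{"type":"array","items":{"type":"number","minimum":-1,"maximum":1}}},"jaw":{"type":"number"},"squeeze":{"type":"number"}},"required":["linear","dr"]}

```bash
ls; mkdir -p pics; python3 - <<'E'
from plant import env
import cv2,numpy as np
print(env.get_obs(), env.tcp_to_tips)
for c in ("scene","top"):
    im=env.read_camera(c); cv2.imwrite(f"pics/{c}0.png",im[:,:,::-1])
for c in ("scene","top","wrist"):print(c,env.calibration(c))
E
```

```text
pics
{'t': 0.0, 'joints': array([-8.01578619e+01,  3.05699149e+00,  9.24922796e+01,  5.93874226e-04,
        8.45689225e+01, -6.81894613e+00]), 'qd': array([ 0.00441025, -0.00100498, -0.0403328 , -0.02077248, -0.0917216 ,
        0.04102625]), 'effort': array([ 3.01898886e-03, -3.93681550e+01, -3.70175028e+01, -1.55943695e-05,
        7.03983824e-03,  4.92098096e-06]), 'ee_pos': array([ 179.08628701, -598.17084155,  244.06393031]), 'orientation': array([-1.79882713e+02, -1.46202976e-02,  1.66610125e+01]), 'contact_force': array([-0.03645571, -0.81888759,  0.21984505]), 'moment': array([ 0.00145355,  0.03794259, -0.05189614]), 'gripper_force': 0.0, 'width': 85.53826504161586} 14.0
scene {'mtx': array([[431.47973057,   0.        , 279.40844841],
       [  0.        , 431.47973057, 205.12006861],
       [  0.        ,   0.        ,   1.        ]]), 'R': array([[ 0.87854128,  0.47739998, -0.01595243],
       [ 0.27989495, -0.5415682 , -0.79269332],
       [-0.38707111,  0.6919488 , -0.60941186]]), 't': array([-460.45383277, -124.66634379, 1287.48078064])}
top {'mtx': array([[424.9487879 
[... 164 characters left out ...]
9995192 ,  0.0109168 ],
       [-0.9919641 , -0.03014326, -0.12287637],
       [ 0.12314636, -0.00726314, -0.99236194]]), 't': array([ -17.12244785,  516.66993635, 1064.417131  ])}
wrist {'mtx': array([[350.8944698 ,   0.        , 276.75699409],
       [  0.        , 350.8944698 , 205.57410387],
       [  0.        ,   0.        ,   1.        ]]), 'mount': array([[ 5.31233029e-04, -9.57228927e-01, -2.89331123e-01,
         7.31769558e+01],
       [ 9.99999497e-01,  7.54607860e-04, -6.60487916e-04,
        -1.10737162e+00],
       [ 8.50569679e-04, -2.89330626e-01,  9.57228847e-01,
        -1.30431564e+02],
       [ 0.00000000e+00,  0.00000000e+00,  0.00000000e+00,
         1.00000000e+00]])}
```

View pics/scene0.png

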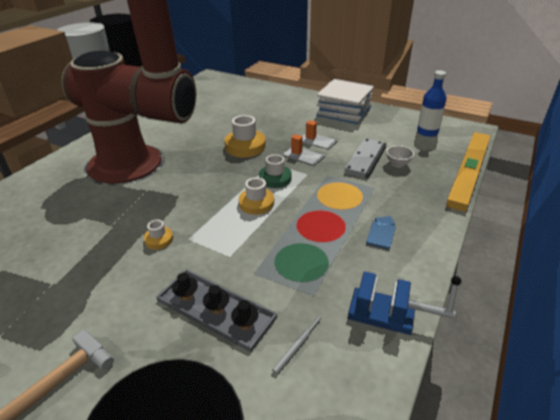

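View pics/top0.png

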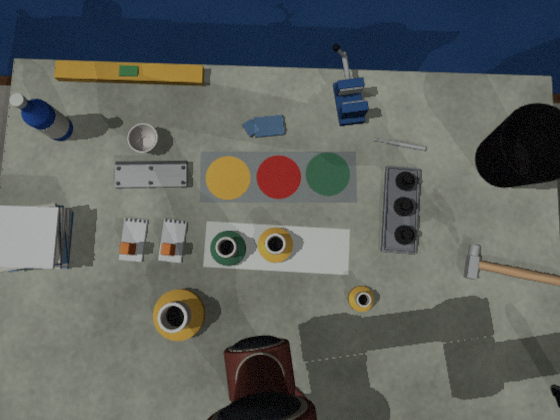

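```bash
cat > h.py <<'E'
from plant import env
import cv2,numpy as np
def back(cam,uv,z):
    c=env.calibration(cam); 
    d=c["R"].T@np.linalg.solve(c["mtx"],[uv[0],uv[1],1]); o=-c["R"].T@c["t"]
    return (o+d*(z-o[2])/d[2])[:2]
def proj(cam,X):
    c=env.calibration(cam); p=c["mtx"]@(c["R"]@np.array(X)+c["t"]); return p[:2]/p[2]
E
python3 - <<'E'
from h import *
for cam in("top","scene"):
  env.read_camera(cam)
  for n in "pot_yellow pot_red pot_green disc_yellow disc_red disc_green stopper_1 tray spreader_1 slot_1 dish shard scribe".split():
    for d in env.landmark_of(cam,n):
      if d["conf"]>.3: print(cam,n,round(d["conf"],2),np.round(d["uv"],1),np.round(back(cam,d["uv"],5 if n=="stopper_1" else 0)))
E
```

```text
top pot_yellow 0.76 [273.8 245.6] [450.  12.]
top pot_yellow 0.72 [359.5 299. ] [ 318. -215.]
top pot_yellow 0.71 [229.  175.1] [636. 138.]
top pot_yellow 0.69 [177.  310.1] [276. 256.]
top pot_green 0.95 [231.9 245.4] [447. 122.]
top disc_yellow 0.66 [228.3 179.1] [625. 139.]
top disc_red 0.75 [277.6 176.9] [635.   7.]
top disc_green 0.82 [327.5 173.6] [ 648. -127.]
top stopper_1 0.87 [400.5 232.7] [ 494. -322.]
top stopper_1 0.67 [401.5 187.5] [ 615. -325.]
top stopper_1 0.58 [401.8 209.8] [ 555. -326.]
top tray 0.96 [397.1 213.1] [ 546. -315.]
top spreader_1 0.74 [401.7 210. ] [ 555. -327.]
top spreader_1 0.74 [135.9 185.4] [600. 385.]
top spreader_1 0.63 [131.8 238.5] [458. 385.]
top slot_1 0.84 [170.8 186.5] [600. 292.]
top slot_1 0.79 [133.2 188.7] [591. 391.]
top slot_1 0.64 [273.5 244. ] [454.  12.]
top dish 0.85 [147.9 140. ] [726. 361.]
top dish 0.36 [267.  123.3] [783.  40.]
top shard 0.72 [269.1 124.6] [780.  35.]
top scribe 0.65 [398.3 145.1] [ 734. -319.]
top scribe 0.6 [400.5 184. ] [ 626. -324.]
scene pot_yellow 0.66 [159.6 238.4] [ 317. -211.]
scene pot_yellow 0.65 [
[... 445 characters left out ...]
   8.]
scene disc_red 0.5 [184.9 296.1] [ 481. -323.]
scene disc_green 0.74 [273.5 178.8] [434. 131.]
scene disc_green 0.64 [302.4 261.7] [ 649. -125.]
scene stopper_1 0.74 [186.1 296.1] [ 487. -325.]
scene stopper_1 0.7 [244.9 324.7] [ 629. -329.]
scene stopper_1 0.68 [218.4 309.4] [ 564. -322.]
scene stopper_1 0.31 [398.8 161.9] [721. 368.]
scene tray 0.78 [215.  306.9] [ 551. -317.]
scene spreader_1 0.9 [316.9 140.7] [452. 383.]
scene spreader_1 0.78 [300.9 158.3] [454. 264.]
scene slot_1 0.95 [348.9 166.1] [598. 288.]
scene dish 0.67 [395.6 160.4] [709. 380.]
scene shard 0.8 [378.  237.3] [771.  29.]
scene shard 0.57 [253.6 205.1] [448.   1.]
scene scribe 0.59 [300.  345.4] [ 739. -317.]
```

The red pot is absent. Yellow's middle-sized pot is at about (450,12), image (275,245), and green is at (228,248). In the top view the discs sit near row 175, the tray at (402,210), the rack at (151,175) and the spreaders at (133,240) and (172,240). I'll go and look from above.

{"op": "jog_arm", "data": {"linear": [[0.08,0.12,0],[0.16,0.24,0],[0.24,0.36,0],[0.32,0.48,0],[0.4,0.6,0],[0.48,0.72,0],[0.56,0.84,0],[0.64,0.96,0],[0.7,1,0],[0.74,1,0]], "dr": [[0,0,-0.01],[0,0,-0.02],[0,0,-0.03],[0,0,-0.0463],[0,0,-0.0463],[0,0,-0.0463],[0,0,-0.0463],[0,0,-0.0463],[0,0,-0.0463],[0,0,-0.0463]], "jaw": 1, "squeeze": 40}}

```text
t: 2.33
ee_pos: [416.5, -254.2, 245.7]
orientation: [180.0, -0.1, -0.0]
contact_force: [1.6, -1.1, 0.8]
width: 85.3
gripper_force: 0.0
```

{"op": "jog_arm", "data": {"linear": [[0.36,0.54,0],[0.36,0.54,0],[0.36,0.54,0],[0.36,0.54,0],[0.36,0.54,0],[0.36,0.54,0],[0.36,0.54,0],[0.36,0.54,0],[0.36,0.54,0],[0.36,0.54,0]], "dr": [[0,0,0],[0,0,0],[0,0,0],[0,0,0],[0,0,0],[0,0,0],[0,0,0],[0,0,0],[0,0,0],[0,0,0]]}}

```text
t: 3.17
ee_pos: [596.3, 15.3, 245.0]
orientation: [180.0, 0.0, 0.2]
contact_force: [0.2, -0.2, -0.3]
width: 85.3
gripper_force: 0.0
```

```bash
cat >> h.py <<'E'
from scipy.spatial.transform import Rotation as Ro
def wcal():
    o=env.get_obs(); m=env.calibration("wrist"); T=np.eye(4)
    T[:3,:3]=Ro.from_euler("xyz",o["orientation"],degrees=True).as_matrix(); T[:3,3]=o["ee_pos"]
    C=T@m["mount"]; return m["mtx"],C
def wback(K,C,uv,z):
    d=C[:3,:3]@np.linalg.solve(K,[uv[0],uv[1],1]); o=C[:3,3]; return (o+d*(z-o[2])/d[2])[:2]
def wproj(K,C,X):
    p=K@(C[:3,:3].T@(np.array(X,float)-C[:3,3])); return p[:2]/p[2]
def snap(name):
    o=env.get_obs(); print(round(o["t"],2),np.round(o["ee_pos"],1),np.round(o["orientation"],2))
    K,C=wcal(); im=env.read_camera("wrist"); cv2.imwrite(f"pics/{name}.png",im[:,:,::-1]); return im,K,C
E
python3 - <<'E'
from h import *
im,K,C=snap("w1")
for n in "pot_yellow pot_green disc_yellow disc_red disc_green".split():
    for d in env.landmark_of("wrist",n):
      if d["conf"]>.4: print(n,round(d["conf"],2),np.round(d["uv"],1),np.round(wback(K,C,d["uv"],0),1))
E
```

```text
3.17 [596.3  15.3 245. ] [1.7999e+02 4.0000e-02 1.6000e-01]
pot_yellow 0.72 [278.8 287.2] [452.8  13.5]
pot_green 0.84 [180.5 296.8] [439.3 132.8]
disc_yellow 0.62 [158.  139.2] [628.3 142.2]
disc_red 0.7 [287.1 129.7] [638.6   5.8]
disc_green 0.98 [410.3 118.6] [ 650.4 -122.2]
```

View pics/w1.png

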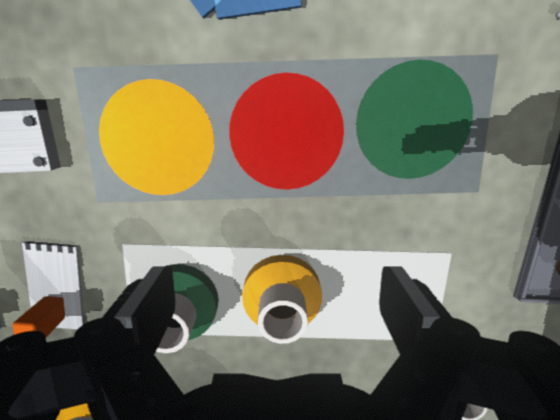

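View w1 shows the discs at (157,137) and (415,119), the yellow pot's rim at (283,321), and the green pot partly behind the left finger. I'll refine these by segmentation.

```bash
cat >> h.py <<'E'
def fitcirc(P):
    A=np.c_[2*P,np.ones(len(P))]; s=np.linalg.lstsq(A,(P**2).sum(1),rcond=None)[0]
    return s[0],s[1],np.sqrt(s[2]+s[0]**2+s[1]**2)
def region_circ(mask,bk):
    cs,_=cv2.findContours(mask.astype(np.uint8),cv2.RETR_EXTERNAL,cv2.CHAIN_APPROX_NONE)
    c=cv2.convexHull(max(cs,key=cv2.contourArea))[:,0]
    return np.round(fitcirc(np.array([bk(p) for p in c])),1)
def hsv(im): return cv2.cvtColor(im,cv2.COLOR_RGB2HSV)
E
python3 - <<'E'
from h import *
im=cv2.imread("pics/w1.png")[:,:,::-1].copy(); K,C=wcal(); H=hsv(im)
yy,xx=np.mgrid[:420,:560]
y=(abs(H[...,0].astype(int)-23)<8)&(H[...,1]>140); g=(abs(H[...,0].astype(int)-72)<16)&(H[...,1]>110)
b=lambda z:(lambda p:wback(K,C,p,z))
print("discs",region_circ(y&(yy<210),b(0)),region_circ(g&(yy<210)&(xx>340),b(0)))
def rim(x0,x1,y0,y1):
    w=((H[...,1]<40)&(H[...,2]>170)).astype(np.uint8); 
    w[:y0]=0;w[y1:]=0;w[:,:x0]=0;w[:,x1:]=0; return region_circ(w,b(66))
print("rimY",rim(255,312,298,345)); print("projected",wproj(K,C,[452,13,66]),wproj(K,C,[452,13,0]))
t=cv2.imread("pics/top0.png")[:,:,::-1].copy();H=hsv(t)
bt=lambda z:(lambda p:back("top",p,z))
y=(abs(H[...,0].astype(int)-23)<8)&(H[...,1]>140); g=(abs(H[...,0].astype(int)-72)<18)&(H[...,1]>100)
S=(yy>140)&(yy<210)
print("top",region_circ(y&S&(xx<260),bt(0)),region_circ(g&S&(xx>300)&(xx<370),bt(0)))
S=(yy>222)&(yy<275)
print("bodies r46 @z20",region_circ(y&S&(xx>250)&(xx<300),bt(20)),region_circ(g&S&(xx<252)&(xx>200),bt(20)))
E
```

```text
discs [628.2 141.2  60.2] [ 646.3 -129.2   59.4]
rimY [447.5   7.6  27.6]
projected [277.76859273 320.24020672] [277.66512105 287.22566153]
top [629.1 140.9  58.1] [ 648.4 -127.3   56.9]
bodies r46 @z20 [451.9   8.1  44. ] [439.5 129.6  43.4]
```

{"op": "jog_arm", "data": {"linear": [[-0.075,-0.004,-0.05],[-0.15,-0.008,-0.1],[-0.225,-0.012,-0.15],[-0.293,-0.0146,-0.2],[-0.293,-0.0146,-0.24],[-0.293,-0.0146,-0.28],[-0.293,-0.0146,-0.32],[-0.293,-0.0146,-0.36],[-0.293,-0.0146,-0.39],[-0.293,-0.0146,-0.39]], "dr": [[0,0,0],[0,0,0],[0,0,0],[0,0,0],[0,0,0],[0,0,0],[0,0,0],[0,0,0],[0,0,0],[0,0,0]]}}

```text
t: 4.3
ee_pos: [446.3, 6.3, 47.1]
orientation: [-179.9, 0.4, -0.1]
contact_force: [-0.6, -0.4, -1.2]
width: 85.3
gripper_force: 0.0
```

{"op": "jog_arm", "data": {"linear": [[0,0,0],[0,0,0],[0,0,0],[0,0,0],[0,0,0],[0,0,0],[0,0,0],[0,0,0],[0,0,0],[0,0,0]], "dr": [[0,0,0],[0,0,0],[0,0,0],[0,0,0],[0,0,0],[0,0,0],[0,0,0],[0,0,0],[0,0,0],[0,0,0]], "jaw": -1, "squeeze": 30}}

```text
t: 5.13
ee_pos: [450.8, 7.3, 52.6]
orientation: [-179.9, -0.2, -0.0]
contact_force: [-1.6, 3.3, 6.4]
width: 51.8
gripper_force: 31.2
```

{"op": "jog_arm", "data": {"linear": [[0,0,-0.003],[0.03,0,-0.003],[0.07,0,-0.003],[0.11,0,-0.003],[0.15,0,-0.003],[0.19,0,-0.003],[0.23,0.02,-0.003],[0.26,0.05,-0.003],[0.29,0.08,-0.003],[0.32,0.11,-0.003]], "dr": [[0,0,0],[0,0,0],[0,0,0],[0,0,0],[0,0,0],[0,0,0],[0,0,0],[0,0,0],[0,0,0],[0,0,0]]}}

```text
t: 5.97
ee_pos: [610.4, 59.8, 51.4]
orientation: [179.7, 0.0, -0.0]
contact_force: [-6.9, -6.8, 9.6]
width: 51.8
gripper_force: 33.5
```

{"op": "jog_arm", "data": {"linear": [[0.02,0.03,0],[0.03,0.06,0],[0.036,0.09,0],[0.036,0.115,0],[0.036,0.14,0],[0.036,0.154,0],[0.036,0.158,0],[0.036,0.158,0],[0.036,0.158,0],[0.036,0.158,0]], "dr": [[0,0,0],[0,0,0],[0,0,0],[0,0,0],[0,0,0],[0,0,0],[0,0,0],[0,0,0],[0,0,0],[0,0,0]]}}

```text
t: 6.8
ee_pos: [628.9, 140.0, 50.9]
orientation: [180.0, -0.2, -0.0]
contact_force: [-0.6, -3.6, 4.4]
width: 51.8
gripper_force: 33.2
```

{"op": "jog_arm", "data": {"linear": [[0,0,0],[0,0,0],[0,0,0],[0,0,0],[0,0,0],[0,0,0.04],[0,0,0.1],[0,0,0.16],[-0.03,-0.03,0.24],[-0.06,-0.08,0.3]], "dr": [[0,0,0],[0,0,0],[0,0,0],[0,0,0],[0,0,0],[0,0,0],[0,0,0],[0,0,0],[0,0,0],[0,0,0]], "jaw": 1}}

```text
t: 7.63
ee_pos: [598.7, 104.0, 198.2]
orientation: [-179.9, -0.1, 0.2]
contact_force: [1.9, -0.2, 0.6]
width: 85.2
gripper_force: 0.0
```

{"op": "jog_arm", "data": {"linear": [[0,-0.08,0.06],[0,-0.12,0.08],[0,-0.12,0.08],[0,-0.12,0.08],[0,-0.12,0.08],[0,-0.12,0.08],[0,-0.12,0.08],[0,-0.12,0.08],[0,-0.12,0.08],[0,-0.12,0.08]], "dr": [[0,0,0],[0,0,0],[0,0,0],[0,0,0],[0,0,0],[0,0,0],[0,0,0],[0,0,0],[0,0,0],[0,0,0]]}}

```text
t: 8.47
ee_pos: [598.5, 43.2, 235.6]
orientation: [-180.0, 0.0, 0.0]
contact_force: [0.2, -0.0, 0.0]
width: 85.4
gripper_force: 0.0
```

```bash
python3 - <<'E'
from h import *
im,K,C=snap("w2"); H=hsv(im); yy,xx=np.mgrid[:420,:560]
b=lambda z:(lambda p:wback(K,C,p,z))
for n in ("pot_green","pot_yellow"):
  for d in env.landmark_of("wrist",n):
    print(n,d["conf"],d["uv"],wback(K,C,d["uv"],0).round(1))
t=env.read_camera("top"); cv2.imwrite("pics/top1.png",t[:,:,::-1])
for n in ("pot_green","pot_yellow"):
  for d in env.landmark_of("top",n):
    print(n,d["conf"],d["uv"],back("top",d["uv"],0).round(1))
E
```

```text
8.47 [598.5  43.2 235.6] [-1.8e+02  5.0e-02  4.0e-02]
pot_green 0.84 [200.9, 304.2] [437.4 134.6]
pot_yellow 0.97 [182.9, 144.8] [626.1 141.6]
pot_yellow 0.79 [360.5, 296.7] [ 323.8 -218.1]
pot_yellow 0.74 [178.9, 310.6] [275.1 251.1]
pot_yellow 0.54 [228.6, 178.5] [626.4 138.3]
```

View pics/w2.png

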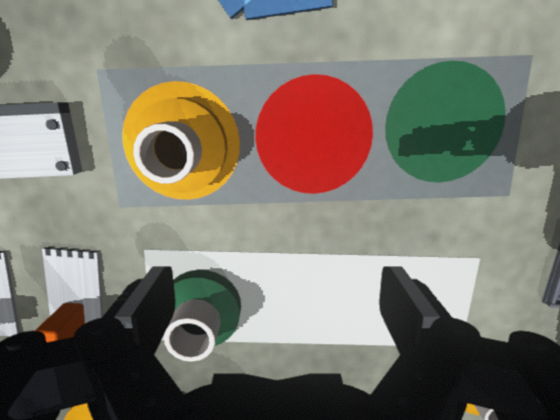

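View w2 shows the yellow pot well inside its disc (body centre near (182,142)), and the green pot's rim at (191,338).

{"op": "jog_arm", "data": {"linear": [[-0.07,0.04,-0.02],[-0.14,0.08,-0.06],[-0.21,0.12,-0.1],[-0.28,0.16,-0.15],[-0.319,0.176,-0.2],[-0.319,0.176,-0.25],[-0.319,0.176,-0.3],[-0.319,0.176,-0.34],[-0.319,0.176,-0.371],[-0.319,0.176,-0.371]], "dr": [[0,0,0],[0,0,0],[0,0,0],[0,0,0],[0,0,0],[0,0,0],[0,0,0],[0,0,0],[0,0,0],[0,0,0]]}}

```text
t: 9.6
ee_pos: [436.2, 130.3, 47.2]
orientation: [179.9, 0.4, -0.0]
contact_force: [-0.6, 0.8, -0.8]
width: 85.4
gripper_force: 0.0
```

{"op": "jog_arm", "data": {"linear": [[0,0,0],[0,0,0],[0,0,0],[0,0,0],[0,0,0],[0,0,0],[0,0,0],[0,0,0],[0,0,0],[0,0,0]], "dr": [[0,0,0],[0,0,0],[0,0,0],[0,0,0],[0,0,0],[0,0,0],[0,0,0],[0,0,0],[0,0,0],[0,0,0]], "jaw": -1, "squeeze": 30}}

```text
t: 10.43
ee_pos: [440.6, 131.2, 52.7]
orientation: [-179.9, -0.2, -0.0]
contact_force: [-2.5, 2.0, 6.9]
width: 51.5
gripper_force: 31.9
```

{"op": "jog_arm", "data": {"linear": [[0,0,-0.003],[0.02,-0.025,-0.003],[0.05,-0.063,-0.003],[0.08,-0.1,-0.003],[0.11,-0.138,-0.003],[0.14,-0.176,-0.003],[0.17,-0.214,-0.003],[0.2,-0.252,-0.003],[0.23,-0.29,-0.003],[0.26,-0.327,-0.003]], "dr": [[0,0,0],[0,0,0],[0,0,0],[0,0,0],[0,0,0],[0,0,0],[0,0,0],[0,0,0],[0,0,0],[0,0,0]]}}

```text
t: 11.27
ee_pos: [569.9, -30.8, 52.6]
orientation: [-179.6, 0.1, -0.0]
contact_force: [-12.2, 13.9, 20.4]
width: 51.1
gripper_force: 32.0
```

{"op": "jog_arm", "data": {"linear": [[0.03,-0.038,0],[0.06,-0.076,0],[0.09,-0.114,0],[0.12,-0.152,0],[0.14,-0.178,0],[0.153,-0.193,0],[0.153,-0.193,0],[0.153,-0.193,0],[0.153,-0.193,0],[0.153,-0.193,0]], "dr": [[0,0,0],[0,0,0],[0,0,0],[0,0,0],[0,0,0],[0,0,0],[0,0,0],[0,0,0],[0,0,0],[0,0,0]]}}

```text
t: 12.1
ee_pos: [648.0, -129.9, 52.8]
orientation: [180.0, -0.3, -0.0]
contact_force: [-0.4, 1.2, 8.5]
width: 51.3
gripper_force: 31.5
```

{"op": "jog_arm", "data": {"linear": [[0,0,0],[0,0,0],[0,0,0],[0,0,0],[0,0,0],[0,0,0.04],[0,0,0.1],[0,0,0.16],[0,-0.03,0.24],[0,-0.1,0.3]], "dr": [[0,0,0],[0,0,0],[0,0,0],[0,0,0],[0,0,0],[0,0,0],[0,0,0],[0,0,0],[0,0,0],[0,0,0]], "jaw": 1}}

```text
t: 12.93
ee_pos: [646.4, -173.1, 198.7]
orientation: [-180.0, -0.1, 0.2]
contact_force: [1.2, -0.4, 1.3]
width: 85.2
gripper_force: 0.0
```

{"op": "jog_arm", "data": {"linear": [[-0.04,-0.07,0.06],[-0.08,-0.14,0.08],[-0.08,-0.16,0.08],[-0.08,-0.16,0.08],[-0.08,-0.16,0.08],[-0.08,-0.16,0.08],[-0.08,-0.16,0.08],[-0.08,-0.16,0.08],[-0.08,-0.16,0.08],[-0.08,-0.16,0.08]], "dr": [[0,0,0],[0,0,0],[0,0,0],[0,0,0],[0,0,0],[0,0,0],[0,0,0],[0,0,0],[0,0,0],[0,0,0]]}}

```text
t: 13.77
ee_pos: [605.9, -254.5, 235.2]
orientation: [-180.0, 0.0, 0.1]
contact_force: [0.1, -1.0, 0.3]
width: 85.5
gripper_force: 0.0
```

```bash
python3 - <<'E'
from h import *
im,K,C=snap("w3")
for n in ("pot_green","stopper_1","tray"):
  for d in env.landmark_of("wrist",n):
    print(n,round(d["conf"],2),np.round(d["uv"]),wback(K,C,d["uv"],5 if n[0]=='s' else 0).round(1))
for d in env.masks_of("wrist","stopper_1"):
  if d["conf"]>.5:
    r=d["region"]; ys,xs=np.nonzero(r); print("mask",round(d["conf"],2),np.round(d["uv"]),xs.min(),xs.max(),ys.min(),ys.max())
E
```

```text
13.77 [ 605.9 -254.5  235.2] [-1.7998e+02  3.0000e-02  6.0000e-02]
stopper_1 0.87 [340. 216.] [ 557.5 -321.8]
stopper_1 0.8 [338. 274.] [ 487.7 -323.3]
stopper_1 0.58 [350. 150.] [ 628.9 -327.7]
mask 0.76 [343. 225.] 318 367 199 247
mask 0.74 [352. 154.] 326 380 128 181
mask 0.65 [341. 290.] 317 364 265 312
mask 0.53 [357.  36.] 269 422 19 54
```

View pics/w3.png

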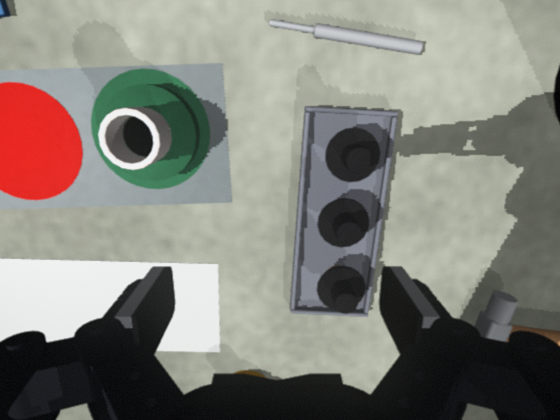

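View w3 shows the green pot inside its disc with the rim at (133,138), and stopper flanges at (353,154), (343,222) and (341,288).

```bash
cat >> h.py <<'E'
def rims(im,bk,box):
    """fit bright rim ring: outer contour of white mask inside box"""
    x0,x1,y0,y1=box; H=hsv(im); w=((H[...,1]<45)&(H[...,2]>180)).astype(np.uint8)
    m=np.zeros_like(w); m[y0:y1,x0:x1]=w[y0:y1,x0:x1]; return region_circ(m,bk)
E
python3 - <<'E'
from h import *
K,C=wcal(); im=cv2.imread("pics/w3.png")[:,:,::-1].copy()
print("green rim",rims(im,lambda p:wback(K,C,p,66),(92,180,100,176)))
H=hsv(im); 
for (u,v) in((353,154),(343,222),(341,289)):
    m=(H[...,2]<62).astype(np.uint8); q=np.zeros_like(m); q[v-32:v+32,u-34:u+34]=m[v-32:v+32,u-34:u+34]
    q=cv2.morphologyEx(q,cv2.MORPH_OPEN,np.ones((9,9)))
    print("flange",region_circ(q,lambda p:wback(K,C,p,33)),wback(K,C,(u,v),33).round(1))
for uv in((360,157),(348,227),(346,298)):print("knob",wback(K,C,uv,61).round(1))
im2=cv2.imread("pics/w2.png")[:,:,::-1].copy()
T=np.eye(4);T[:3,:3]=Ro.from_euler("xyz",[180,.05,.04],degrees=True).as_matrix();T[:3,3]=[598.5,43.2,235.6]
print("yellow rim",rims(im2,lambda p:wback(K,T@env.calibration("wrist")["mount"],p,66),(128,205,118,190)))
E
```

```text
green rim [ 646.3 -128.8   25.6]
flange [ 628.3 -326.2   25.4] [ 629.1 -326.4]
flange [ 560.2 -321.1   25.5] [ 560.7 -320.7]
flange [ 484.  -323.7   27.7] [ 484.8 -322.8]
knob [ 630.6 -326.6]
knob [ 565.7 -320. ]
knob [ 491.1 -322.5]
yellow rim [626.5 141.6  25.3]
```

{"op": "jog_arm", "data": {"linear": [[0.02,-0.06,-0.02],[0.035,-0.11,-0.06],[0.045,-0.1436,-0.11],[0.045,-0.1436,-0.16],[0.045,-0.1436,-0.21],[0.045,-0.1436,-0.26],[0.045,-0.1436,-0.3],[0.045,-0.1436,-0.34],[0.045,-0.1436,-0.368],[0.045,-0.1436,-0.368]], "dr": [[0,0,0],[0,0,0],[0,0,0],[0,0,0],[0,0,0],[0,0,0],[0,0,0],[0,0,0],[0,0,0],[0,0,0]]}}

```text
t: 14.85
ee_pos: [625.8, -325.7, 47.1]
orientation: [-179.8, 0.3, -0.0]
contact_force: [-1.3, 0.9, -0.4]
width: 85.5
gripper_force: 0.0
```

{"op": "jog_arm", "data": {"linear": [[0,0,0],[0,0,0],[0,0,0],[0,0,0],[0,0,0],[0,0,0],[0,0,0],[0,0,0],[0,0,0],[0,0,0]], "dr": [[0,0,0],[0,0,0],[0,0,0],[0,0,0],[0,0,0],[0,0,0],[0,0,0],[0,0,0],[0,0,0],[0,0,0]], "jaw": -1, "squeeze": 60}}

```text
t: 15.68
ee_pos: [629.0, -327.5, 53.2]
orientation: [179.9, -0.1, -0.0]
contact_force: [-0.5, 0.6, 6.1]
width: 21.9
gripper_force: 58.7
```

{"op": "jog_arm", "data": {"linear": [[0,0,0.03],[0,0,0.08],[0,0,0.14],[0,0,0.19],[0.005,0.05,0.2],[0.012,0.12,0.2],[0.019,0.19,0.2],[0.026,0.26,0.2],[0.033,0.33,0.2],[0.036,0.38,0.2]], "dr": [[0,0,0],[0,0,0],[0,0,0],[0,0,0],[0,0,0],[0,0,0],[0,0,0],[0,0,0],[0,0,0],[0,0,0]]}}

```text
t: 16.52
ee_pos: [645.9, -134.2, 151.9]
orientation: [-179.9, 0.0, 0.1]
contact_force: [-0.2, -1.1, -0.6]
width: 22.4
gripper_force: 58.8
```

{"op": "jog_arm", "data": {"linear": [[0,0.017,0],[0,0.017,0],[0,0.017,0],[0,0.017,0],[0,0.017,0],[0,0.017,0],[0,0.017,0],[0,0.017,0],[0,0.017,0],[0,0.017,0]], "dr": [[0,0,0],[0,0,0],[0,0,0],[0,0,0],[0,0,0],[0,0,0],[0,0,0],[0,0,0],[0,0,0],[0,0,0]]}}

```text
t: 17.35
ee_pos: [646.1, -128.8, 151.6]
orientation: [180.0, 0.0, -0.0]
contact_force: [0.1, -0.3, -0.3]
width: 22.2
gripper_force: 58.8
```

```bash
python3 - <<'E'
from h import *
o=env.get_obs(); print(o["contact_force"],o["width"])
im,K,C=snap("w4")
s=env.read_camera("scene"); a=s[120:330,140:420]
cv2.imwrite("pics/m4.png",np.vstack([cv2.resize(im[200:400,150:420],(540,400))[:,:,::-1],])); cv2.imwrite("pics/s4.png",cv2.resize(a,None,fx=2.5,fy=2.5)[:,:,::-1])
E
```

```text
[ 0.09539771 -0.34813046 -0.32233018] 22.18578055890856
17.35 [ 646.1 -128.8  151.6] [ 1.8e+02  0.0e+00 -2.0e-02]
```

View pics/w4.png

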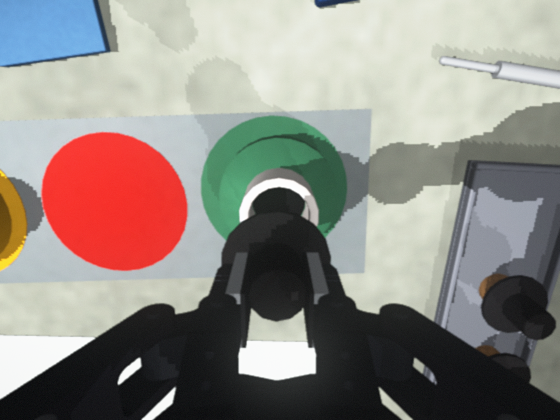

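The stopper is held upright above the green pot, with its flange near (275,245) and the rim behind it at (279,205). Pressing down now.

{"op": "jog_arm", "data": {"linear": [[0,0,-0.03],[0,0,-0.06],[0,0,-0.08],[0,0,-0.095],[0,0,-0.105],[0,0,-0.113],[0,0,-0.119],[0,0,-0.124],[0,0,-0.128],[0,0,-0.128]], "dr": [[0,0,0],[0,0,0],[0,0,0],[0,0,0],[0,0,0],[0,0,0],[0,0,0],[0,0,0],[0,0,0],[0,0,0]]}}

```text
t: 18.28
ee_pos: [647.1, -128.8, 90.4]
orientation: [180.0, -0.1, 0.0]
contact_force: [-4.5, 1.6, 7.8]
width: 22.2
gripper_force: 59.4
```

{"op": "jog_arm", "data": {"linear": [[0,0,-0.004],[0,0,-0.006],[0,0,-0.008],[0,0,-0.008],[0,0,-0.008],[0,0,-0.008],[0,0,-0.008],[0,0,-0.008],[0,0,-0.008],[0,0,-0.008]], "dr": [[0,0,0],[0,0,0],[0,0,0],[0,0,0],[0,0,0],[0,0,0],[0,0,0],[0,0,0],[0,0,0],[0,0,0]]}}

```text
t: 19.12
ee_pos: [648.6, -129.2, 90.2]
orientation: [179.9, -0.3, 0.0]
contact_force: [-6.9, 2.7, 20.0]
width: 22.3
gripper_force: 60.5
```

{"op": "jog_arm", "data": {"linear": [[0,0,0.012],[0,0,0.012],[0,0,0.012],[0,0,0.012],[0,0,0.05],[0,0,0.11],[0,0,0.17],[0,0,0.23],[0,0,0.23],[0,0,0.23]], "dr": [[0,0,0],[0,0,0],[0,0,0],[0,0,0],[0,0,0],[0,0,0],[0,0,0],[0,0,0],[0,0,0],[0,0,0]], "jaw": 1}}

```text
t: 19.95
ee_pos: [647.4, -129.0, 201.1]
orientation: [179.9, -0.2, -0.0]
contact_force: [0.9, 0.6, -0.8]
width: 85.2
gripper_force: 0.0
```

{"op": "jog_arm", "data": {"linear": [[-0.03,-0.07,0],[-0.06,-0.14,0],[-0.09,-0.21,0],[-0.12,-0.28,0],[-0.15,-0.35,0],[-0.171,-0.384,0],[-0.171,-0.384,0],[-0.171,-0.384,0],[-0.171,-0.384,0],[-0.171,-0.384,0]], "dr": [[0,0,0],[0,0,0],[0,0,0],[0,0,0],[0,0,0],[0,0,0],[0,0,0],[0,0,0],[0,0,0],[0,0,0]]}}

```text
t: 20.78
ee_pos: [560.8, -319.2, 197.5]
orientation: [-179.9, 0.1, 0.1]
contact_force: [-0.0, 0.1, 0.2]
width: 85.6
gripper_force: 0.0
```

```bash
python3 - <<'E'
from h import *
im,K,C=snap("w5")
for d in env.landmark_of("wrist","stopper_1"):
    print(round(d["conf"],2),np.round(d["uv"]),wback(K,C,d["uv"],5).round(1))
t=env.read_camera("top"); cv2.imwrite("pics/top5.png",t[:,:,::-1])
cv2.imwrite("pics/c5.png",np.hstack([im,cv2.resize(t[130:270,100:450],None,fx=1.6,fy=3)])[:,:,::-1] if 0 else im[:,:,::-1])
for n in("pot_green","pot_yellow","spreader_1"):
  for d in env.landmark_of("top",n): print(n,round(d["conf"],2),np.round(d["uv"]),back("top",d["uv"],0).round(1))
E
```

```text
20.78 [ 560.8 -319.2  197.5] [-1.7992e+02  7.0000e-02  7.0000e-02]
0.96 [279. 252.] [ 486.6 -320.6]
0.91 [279. 182.] [ 558.9 -320. ]
0.7 [30. 80.] [ 649.3 -103.5]
pot_green 0.58 [331. 173.] [ 649.  -136.8]
pot_yellow 0.78 [227. 178.] [628.7 141.9]
pot_yellow 0.57 [178. 312.] [271.  252.9]
pot_yellow 0.52 [359. 298.] [ 319.6 -214.7]
spreader_1 0.71 [170. 244.] [446.1 283.1]
spreader_1 0.61 [133. 240.] [452.6 382.3]
spreader_1 0.4 [326. 172.] [ 653.  -123.5]
```

View pics/c5.png

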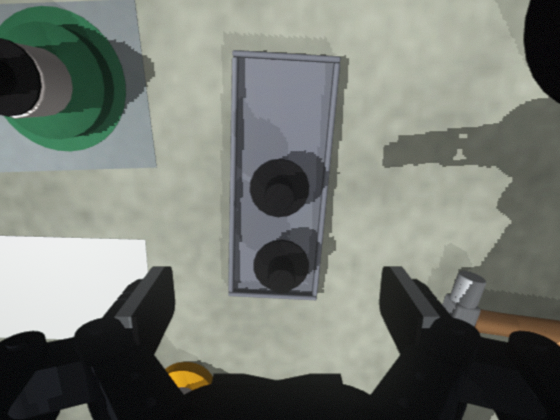

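View w5 shows the green pot closed with its flange flat on the rim. The remaining stoppers are at (280,188) and (281,265).

{"op": "jog_arm", "data": {"linear": [[0,-0.002,-0.05],[0,-0.002,-0.1],[0,-0.002,-0.15],[0,-0.002,-0.2],[0,-0.002,-0.24],[0,-0.002,-0.27],[0,-0.002,-0.294],[0,-0.002,-0.294],[0,-0.002,-0.294],[0,-0.002,-0.294]], "dr": [[0,0,0],[0,0,0],[0,0,0],[0,0,0],[0,0,0],[0,0,0],[0,0,0],[0,0,0],[0,0,0],[0,0,0]]}}

```text
t: 21.92
ee_pos: [561.6, -322.3, 53.2]
orientation: [179.9, -0.1, -0.0]
contact_force: [-1.1, 0.8, 0.1]
width: 85.4
gripper_force: 0.0
```

{"op": "jog_arm", "data": {"linear": [[0,0,0],[0,0,0],[0,0,0],[0,0,0],[0,0,0],[0,0,0],[0,0,0],[0,0,0],[0,0,0],[0,0,0]], "dr": [[0,0,0],[0,0,0],[0,0,0],[0,0,0],[0,0,0],[0,0,0],[0,0,0],[0,0,0],[0,0,0],[0,0,0]], "jaw": -1, "squeeze": 60}}

```text
t: 22.75
ee_pos: [560.9, -321.8, 52.2]
orientation: [180.0, -0.0, -0.0]
contact_force: [0.8, 0.4, 4.3]
width: 22.1
gripper_force: 58.9
```

{"op": "jog_arm", "data": {"linear": [[0,0,0.04],[0,0,0.1],[0,0,0.17],[0.005,0.03,0.24],[0.015,0.1,0.28],[0.025,0.18,0.28],[0.035,0.26,0.28],[0.045,0.34,0.28],[0.055,0.42,0.28],[0.065,0.5,0.28]], "dr": [[0,0,0],[0,0,0],[0,0,0],[0,0,0],[0,0,0],[0,0,0],[0,0,0],[0,0,0],[0,0,0],[0,0,0]]}}

```text
t: 23.58
ee_pos: [592.6, -69.7, 190.8]
orientation: [-180.0, 0.1, -0.0]
contact_force: [0.5, 0.2, -0.4]
width: 22.0
gripper_force: 58.8
```

{"op": "jog_arm", "data": {"linear": [[0.012,0.08,0],[0.025,0.16,0],[0.038,0.24,-0.02],[0.05,0.32,-0.04],[0.062,0.38,-0.06],[0.067,0.427,-0.08],[0.067,0.427,-0.08],[0.067,0.427,-0.08],[0.067,0.427,-0.08],[0.067,0.427,-0.08]], "dr": [[0,0,0],[0,0,0],[0,0,0],[0,0,0],[0,0,0],[0,0,0],[0,0,0],[0,0,0],[0,0,0],[0,0,0]]}}

```text
t: 24.42
ee_pos: [626.8, 140.8, 152.0]
orientation: [180.0, -0.0, -0.1]
contact_force: [0.4, 0.6, -1.3]
width: 22.2
gripper_force: 58.9
```

```bash
python3 - <<'E'
from h import *
im,K,C=snap("w6")
X=(626.5,141.6,66); print(wproj(K,C,X))
v=im.copy()
for a in np.linspace(0,6.28,40): 
  p=wproj(K,C,[X[0]+26*np.cos(a),X[1]+26*np.sin(a),66]); cv2.circle(v,tuple(int(q) for q in p),1,(255,0,255),-1)
cv2.imwrite("pics/v6.png",v[:,:,::-1])
E
```

```text
24.42 [626.8 140.8 152. ] [ 1.7998e+02 -3.0000e-02 -8.0000e-02]
[277.04799315 217.0518496 ]
```

View pics/v6.png

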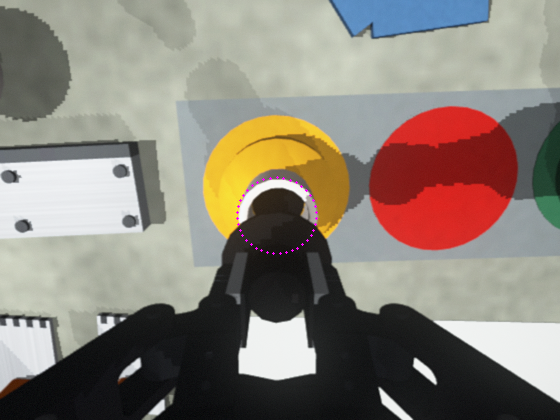

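The projected rim circle coincides with the yellow pot's rim at (277,217), so it is undisturbed. Pressing down.

{"op": "jog_arm", "data": {"linear": [[0,0.001,-0.03],[0,0.001,-0.06],[0,0.001,-0.08],[0,0.001,-0.095],[0,0.001,-0.105],[0,0.001,-0.113],[0,0.001,-0.12],[0,0.001,-0.127],[0,0.001,-0.134],[0,0.001,-0.137]], "dr": [[0,0,0],[0,0,0],[0,0,0],[0,0,0],[0,0,0],[0,0,0],[0,0,0],[0,0,0],[0,0,0],[0,0,0]]}}

```text
t: 25.3
ee_pos: [627.5, 142.4, 89.0]
orientation: [179.9, 0.0, 0.0]
contact_force: [-15.7, -3.6, 29.7]
width: 21.8
gripper_force: 62.0
```

{"op": "jog_arm", "data": {"linear": [[0,0,-0.002],[0,0,-0.002],[0,0,-0.002],[0,0,-0.002],[0,0,-0.002],[0,0,-0.002],[0,0,-0.002],[0,0,-0.002],[0,0,-0.002],[0,0,-0.002]], "dr": [[0,0,0],[0,0,0],[0,0,0],[0,0,0],[0,0,0],[0,0,0],[0,0,0],[0,0,0],[0,0,0],[0,0,0]]}}

```text
t: 26.13
ee_pos: [627.6, 142.3, 89.0]
orientation: [179.9, -0.0, 0.0]
contact_force: [-15.0, -3.1, 25.7]
width: 21.8
gripper_force: 61.9
```

{"op": "jog_arm", "data": {"linear": [[0,0,0.012],[0,0,0.012],[0,0,0.012],[0,0,0.012],[0,0,0.05],[0,0,0.11],[0,0,0.17],[0,0.04,0.24],[-0.02,0.12,0.3],[-0.05,0.2,0.3]], "dr": [[0,0,0],[0,0,0],[0,0,0],[0,0,0],[0,0,0],[0,0,0],[0,0,0],[0,0,0],[0,0,0],[0,0,0]], "jaw": 1}}

```text
t: 26.97
ee_pos: [607.8, 234.2, 237.5]
orientation: [-179.9, -0.6, -0.2]
contact_force: [0.3, 1.2, 0.6]
width: 85.5
gripper_force: 0.0
```

{"op": "jog_arm", "data": {"linear": [[0,0.08,0],[0.01,0.16,0],[0.02,0.2,0],[0.02,0.2,0],[0.02,0.2,0],[0.02,0.2,0],[0.02,0.2,0],[0.02,0.2,0],[0.02,0.2,0],[0.02,0.2,0]], "dr": [[0,0,0],[0,0,0],[0,0,0],[0,0,0],[0,0,0],[0,0,0],[0,0,0],[0,0,0],[0,0,0],[0,0,0]]}}

```text
t: 27.8
ee_pos: [614.8, 333.3, 231.4]
orientation: [-180.0, -0.0, -0.1]
contact_force: [0.4, -0.1, 0.6]
width: 84.9
gripper_force: 0.0
```

```bash
python3 - <<'E'
from h import *
im,K,C=snap("w7"); np.savez("w7.npz",K=K,C=C)
for n in("spreader_1","slot_1"):
  for d in env.landmark_of("wrist",n): print(n,round(d["conf"],2),np.round(d["uv"]),wback(K,C,d["uv"],0).round(1))
E
```

```text
27.8 [614.8 333.3 231.4] [-1.8e+02 -1.0e-02 -7.0e-02]
spreader_1 0.96 [325. 305.] [456.  278.1]
spreader_1 0.86 [233. 306.] [454.7 386.2]
spreader_1 0.67 [313. 192.] [593.8 296.3]
slot_1 0.95 [309. 191.] [594.5 299.7]
```

View pics/w7.png

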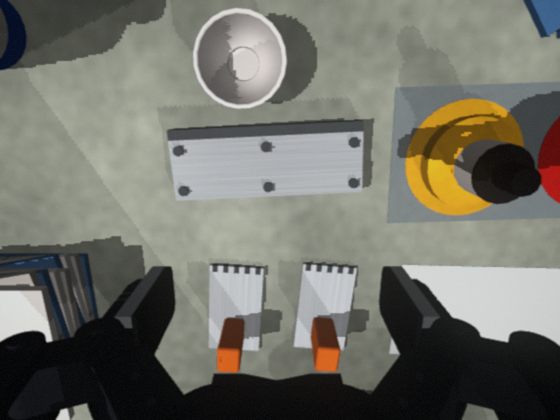

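View w7 shows the rack roof at corners (168,139), (363,130), (362,191) and (177,200), mouth towards the robot. The spreaders' notched edges are at (237,265) and (330,266), facing the rack, with orange grips at (229,345) and (325,345).

```bash
cat >> h.py <<'E'
def rect(mask,bk):
    cs,_=cv2.findContours(mask.astype(np.uint8),cv2.RETR_EXTERNAL,cv2.CHAIN_APPROX_NONE)
    c=max(cs,key=cv2.contourArea)[:,0]; P=np.array([bk(p) for p in c],np.float32)
    r=cv2.minAreaRect(P); return r,cv2.boxPoints(r)
def ang(a,lim=45):
    return (a+lim)%90-lim
E
python3 - <<'E'
from h import *
z=np.load("w7.npz");K,C=z["K"],z["C"]; im=cv2.imread("pics/w7.png")[:,:,::-1].copy(); H=hsv(im); v=im.copy()
b=lambda q:(lambda p:wback(K,C,p,q))
def box(m,x0,x1,y0,y1):
    q=np.zeros((420,560),np.uint8); q[y0:y1,x0:x1]=m[y0:y1,x0:x1]; return q
def show(r,bp,zz,name):
    print(name,np.round(r[0],1),np.round(r[1],1),round(ang(r[2]),2))
    for X in bp:
        p=wproj(K,C,[X[0],X[1],zz]); cv2.circle(v,tuple(int(round(t)) for t in p),2,(255,0,255),-1)
W=(H[...,1]<28)&(H[...,2]>135)
print("rack px",H[165,300],"table",H[230,300],"plate",H[300,240],H[300,320])
m=cv2.morphologyEx(box((H[...,2]>150)&(H[...,1]<40),150,380,132,206),cv2.MORPH_CLOSE,np.ones((13,13)))
m=cv2.morphologyEx(m,cv2.MORPH_OPEN,np.ones((9,9)))
show(*rect(m,b(18)),18,"rack")
for x0,x1 in((198,272),(288,364)):
    m=box((H[...,2]>150)&(H[...,1]<40),x0,x1,255,362)|box((H[...,0]<14)&(H[...,1]>140),x0,x1,300,350)
    m=cv2.morphologyEx(m,cv2.MORPH_CLOSE,np.ones((9,9)))
    m=cv2.morphologyEx(m,cv2.MORPH_OPEN,np.ones((7,7)));show(*rect(m,b(5)),5,"plate")
for x0,x1 in((210,250),(300,350)):
    m=box((H[...,0]<14)&(H[...,1]>140),x0,x1,310,380); cs=np.argwhere(m)[:,::-1]; print("orange",cs.min(0),cs.max(0),[wback(K,C,p,60).round(1) for p in(cs.min(0),cs.max(0))])
    # top face = brighter
    t=m&(H[...,2]>np.percentile(H[...,2][m>0],70)); show(*rect(t,b(60)),60,"top")
cv2.imwrite("pics/v7.png",cv2.resize(v[100:400,150:420],None,fx=2.2,fy=2.0)[:,:,::-1])
E
```

```text
rack px [103  10 183] table [ 33  19 145] plate [105  10 202] [107  10 183]
rack [621. 347.] [234.3  73.4] -0.02
plate [459.7 383.9] [ 85.3 125.9] -0.31
plate [453.5 280.2] [ 60.6 112. ] -4.89
orange [217 319] [242 372] [array([478.4, 394. ]), array([414., 371.])]
top [428.3 386.2] [18.8 24. ] -1.97
orange [312 318] [339 371] [array([479.5, 299.4]), array([415.3, 269.3])]
top [429.2 282.7] [19.3 24.4] -4.9
```

View pics/v7.png

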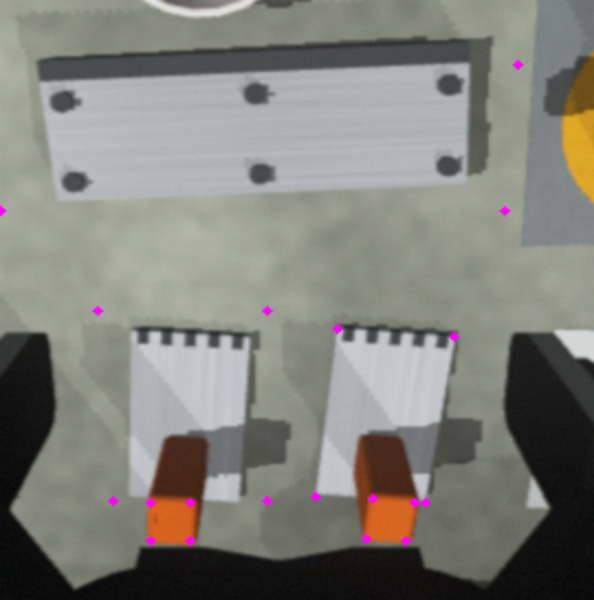

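```bash
python3 - <<'E'
from h import *
z=np.load("w7.npz");K,C=z["K"],z["C"]; im=cv2.imread("pics/w7.png")[:,:,::-1].copy(); H=hsv(im); v=im.copy()
b=lambda q:(lambda p:wback(K,C,p,q))
W=((H[...,0]>90)&(H[...,0]<125)&(H[...,2]>85)).astype(np.uint8)
def box(m,x0,x1,y0,y1):
    q=np.zeros((420,560),np.uint8); q[y0:y1,x0:x1]=m[y0:y1,x0:x1]; return q
def show(r,bp,zz,name):
    print(name,np.round(r[0],1),np.round(r[1],1),round(ang(r[2]),2),np.round(bp,1).tolist())
    for X in bp:
        p=wproj(K,C,[X[0],X[1],zz]); cv2.circle(v,tuple(int(round(t)) for t in p),1,(255,0,255),-1)
m=cv2.morphologyEx(box(W,150,380,120,210),cv2.MORPH_CLOSE,np.ones((9,9)))
m=cv2.morphologyEx(m,cv2.MORPH_OPEN,np.ones((9,9)));show(*rect(m,b(18)),18,"rack"); cv2.imwrite("pics/mask.png",m*255)
for x0,x1 in((198,272),(288,364)):
    m=box(W,x0,x1,255,362)|box((H[...,0]<14)&(H[...,1]>140),x0,x1,300,350)
    m=cv2.morphologyEx(m,cv2.MORPH_CLOSE,np.ones((9,9)))
    m=cv2.morphologyEx(m,cv2.MORPH_OPEN,np.ones((7,7)));show(*rect(m,b(5)),5,"plate")
# manual corners
P=lambda x,y,q:wback(K,C,(150+x/2.2,100+y/2),q).round(1)
print("rack man",[P(*c,18) for c in((57,200),(467,183),(470,64),(40,80))])
print("L man",[P(*c,5) for c in((133,328),(250,335),(240,500),(130,495))])
cv2.imwrite("pics/v8.png",cv2.resize(v[100:400,150:420],None,fx=2.2,fy=2.0)[:,:,::-1])
E
```

```text
rack [624.8 344.4] [ 61.2 189. ] 2.65 [[589.9000244140625, 437.3999938964844], [598.5999755859375, 248.60000610351562], [659.7000122070312, 251.39999389648438], [651.0, 440.20001220703125]]
plate [453.2 383.4] [ 60.2 112.9] -3.79 [[394.8999938964844, 357.1000061035156], [507.5, 349.6000061035156], [511.5, 409.70001220703125], [398.8999938964844, 417.1000061035156]]
plate [454.  279.8] [ 61.1 113.2] -4.76 [[395.1000061035156, 254.10000610351562], [507.8999938964844, 244.6999969482422], [513.0, 305.5], [400.20001220703125, 314.8999938964844]]
rack man [array([589.7, 437.2]), array([598.5, 248. ]), array([657.6, 250.8]), array([650.1, 439.6])]
L man [array([511.5, 408.7]), array([507.2, 349.3]), array([396.7, 356. ]), array([400.3, 416.5])]
```

The rack's mouth yaw is +2.65°, with slot mouths at about (596,300.5) and (592,385.5). The spreaders are at (454,280, −4.8°) and (453,383.5, −3.8°), and this agrees with their grip tops. Grasping the right one.

{"op": "jog_arm", "data": {"linear": [[-0.075,-0.02,-0.02],[-0.15,-0.04,-0.05],[-0.225,-0.06,-0.08],[-0.3,-0.08,-0.12],[-0.3714,-0.1022,-0.16],[-0.3714,-0.1022,-0.21],[-0.3714,-0.1022,-0.26],[-0.3714,-0.1022,-0.31],[-0.3714,-0.1022,-0.36],[-0.3714,-0.1022,-0.383]], "dr": [[0,0,-0.0132],[0,0,-0.0132],[0,0,-0.0132],[0,0,-0.0132],[0,0,-0.0132],[0,0,-0.0132],[0,0,-0.0132],[0,0,-0.0132],[0,0,-0.0132],[0,0,-0.0132]]}}

```text
t: 28.78
ee_pos: [426.8, 282.0, 36.6]
orientation: [179.9, 0.2, -4.8]
contact_force: [-0.7, -0.2, 0.0]
width: 85.6
gripper_force: 0.0
```

{"op": "jog_arm", "data": {"linear": [[0,0,0],[0,0,0],[0,0,0],[0,0,0],[0,0,0],[0,0,0],[0,0,0],[0,0,0],[0,0,0],[0,0,0]], "dr": [[0,0,0],[0,0,0],[0,0,0],[0,0,0],[0,0,0],[0,0,0],[0,0,0],[0,0,0],[0,0,0],[0,0,0]], "jaw": -1, "squeeze": 60}}

```text
t: 29.62
ee_pos: [430.4, 283.6, 41.6]
orientation: [-179.9, -0.2, -4.8]
contact_force: [-0.6, -1.3, 5.9]
width: 23.4
gripper_force: 60.8
```

{"op": "jog_arm", "data": {"linear": [[0,0,0],[0,0,0],[0,0,0],[0,0,0],[0,0,0],[0,0,0],[0,0,0],[0,0,0],[0,0,0],[0,0,0]], "dr": [[0,0,0],[0,0,0],[0,0,0],[0,0,0],[0,0,0],[0,0,0],[0,0,0],[0,0,0],[0,0,0],[0,0,0]]}}

```text
t: 30.45
ee_pos: [430.4, 283.6, 41.6]
orientation: [-179.9, -0.2, -4.8]
contact_force: [-0.4, 0.2, 6.0]
width: 23.3
gripper_force: 60.8
```

{"op": "jog_arm", "data": {"linear": [[0.01,0.002,-0.002],[0.03,0.005,-0.002],[0.05,0.009,-0.002],[0.07,0.012,-0.002],[0.09,0.016,-0.002],[0.11,0.019,-0.002],[0.13,0.023,-0.002],[0.144,0.025,-0.002],[0.144,0.025,-0.002],[0.144,0.025,-0.002]], "dr": [[0,0,0.002],[0,0,0.005],[0,0,0.008],[0,0,0.011],[0,0,0.014],[0,0,0.017],[0,0,0.02],[0,0,0.0207],[0,0,0.0207],[0,0,0.0207]]}}

```text
t: 31.28
ee_pos: [502.2, 296.5, 41.6]
orientation: [-179.9, -0.1, 2.7]
contact_force: [-2.6, 0.9, 10.9]
width: 23.3
gripper_force: 61.7
```

```bash
python3 - <<'E'
from h import *
im,K,C=snap("w9"); np.savez("w9.npz",K=K,C=C); o=env.get_obs(); print(o["contact_force"])
cv2.imwrite("pics/v9.png",cv2.resize(im[20:300,100:460],None,fx=2.2,fy=2.1)[:,:,::-1])
E
```

```text
31.28 [502.2 296.5  41.6] [-1.7992e+02 -1.2000e-01  2.7100e+00]
[-3.35765595 -0.01886496 11.01044723]
```

View pics/v9.png

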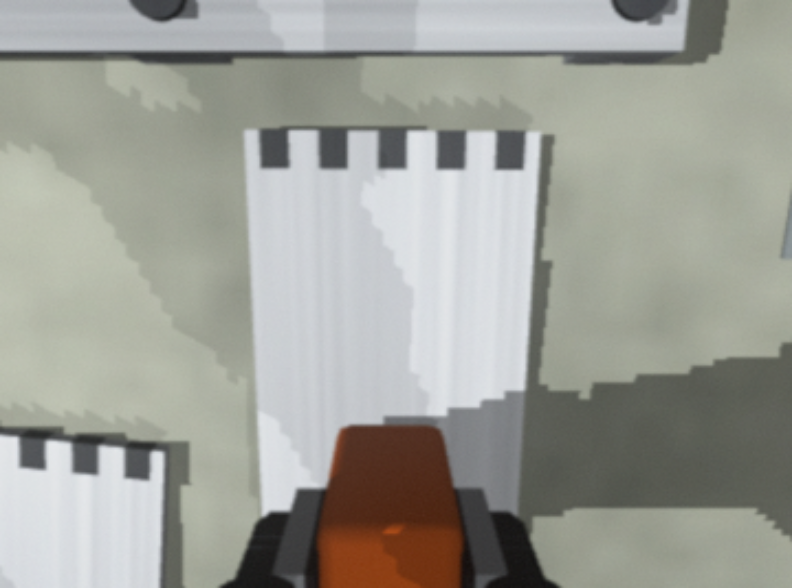

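View v9 shows the plate front at crop columns 245–541 and the slot between walls at columns 232–563. They are aligned to under 1 mm and about half a degree.

```bash
python3 - <<'E'
from h import *
z=np.load("w9.npz");K,C=z["K"],z["C"]
P=lambda x,y,q:wback(K,C,(100+x/2.2,20+y/2.1),q).round(1)
print("walls",P(232,62,0),P(563,63,0),"roof front",P(0,52,18),P(685,50,18))
print("plate",P(245,129,5),P(541,131,5), P(258,410,5),P(526,410,5))
E
```

```text
walls [595.2 334.3] [598.2 266.4] roof front [592.8 373.3] [599.1 248. ]
plate [581.5 330.8] [583.9 270.4] [518.1 328.2] [521.1 267.2]
```

{"op": "jog_arm", "data": {"linear": [[0.008,-0.0012,0],[0.02,-0.0006,0],[0.036,0.0001,0],[0.052,0.0008,0],[0.068,0.0015,0],[0.084,0.0023,0],[0.1,0.003,0],[0.116,0.0037,0],[0.13,0.0044,0],[0.14,0.0048,0]], "dr": [[0,0,0],[0,0,0],[0,0,0],[0,0,0],[0,0,0],[0,0,0],[0,0,0],[0,0,0],[0,0,0],[0,0,0]]}}

```text
t: 32.17
ee_pos: [570.7, 299.0, 41.6]
orientation: [-179.9, 0.1, 2.7]
contact_force: [-12.0, 0.7, 16.2]
width: 23.6
gripper_force: 62.1
```

{"op": "jog_arm", "data": {"linear": [[0.006,0.0003,0],[0.012,0.0006,0],[0.016,0.0008,0],[0.018,0.0009,0],[0.018,0.0009,0],[0.018,0.0009,0],[0.018,0.0009,0],[0.018,0.0009,0],[0.018,0.0009,0],[0.018,0.0009,0]], "dr": [[0,0,0],[0,0,0],[0,0,0],[0,0,0],[0,0,0],[0,0,0],[0,0,0],[0,0,0],[0,0,0],[0,0,0]]}}

```text
t: 33.0
ee_pos: [575.8, 299.2, 41.5]
orientation: [180.0, 0.6, 2.7]
contact_force: [-23.3, -3.3, 24.2]
width: 22.9
gripper_force: 63.6
```

{"op": "jog_arm", "data": {"linear": [[0.004,0,0],[0.008,0,0],[0.008,0,0],[0.008,0,0],[0.008,0,0],[0.008,0,0],[0.008,0,0],[0.008,0,0],[0.008,0,0],[0.008,0,0]], "dr": [[0,0,0],[0,0,0],[0,0,0],[0,0,0],[0,0,0],[0,0,0],[0,0,0],[0,0,0],[0,0,0],[0,0,0]]}}

```text
t: 33.83
ee_pos: [576.1, 299.0, 41.4]
orientation: [179.9, 1.2, 2.8]
contact_force: [-36.9, -5.5, 34.1]
width: 23.3
gripper_force: 64.9
```

{"op": "jog_arm", "data": {"linear": [[-0.012,0,0.003],[-0.014,0,0.003],[-0.014,0,0.003],[-0.014,0,0.003],[-0.014,0,0.003],[-0.014,0,0.06],[-0.014,0,0.14],[-0.014,0,0.22],[0,0.03,0.3],[0.04,0.07,0.38]], "dr": [[0,0,0],[0,0,0],[0,0,0],[0,0,0],[0,0,0],[0,0,0],[0,0,0],[0,0,0],[0,0,0],[0,0,-0.0075]], "jaw": 1}}

```text
t: 34.67
ee_pos: [600.2, 329.5, 224.1]
orientation: [-180.0, -0.0, -0.1]
contact_force: [2.0, 0.5, 0.2]
width: 85.4
gripper_force: 0.0
```

{"op": "jog_arm", "data": {"linear": [[0.02,0,0.01],[0.02,0,0.01],[0.02,0,0.01],[0.02,0,0.01],[0.02,0,0.01],[0.02,0,0.01],[0.02,0,0.01],[0.02,0,0.01],[0.02,0,0.01],[0.02,0,0.01]], "dr": [[0,0,0],[0,0,0],[0,0,0],[0,0,0],[0,0,0],[0,0,0],[0,0,0],[0,0,0],[0,0,0],[0,0,0]]}}

```text
t: 35.5
ee_pos: [610.2, 329.7, 226.3]
orientation: [180.0, 0.0, -0.0]
contact_force: [-0.4, 1.1, -0.3]
width: 85.3
gripper_force: 0.0
```

```bash
python3 - <<'E'
from h import *
im,K,C=snap("w10"); H=hsv(im); v=im.copy()
b=lambda q:(lambda p:wback(K,C,p,q))
W=((H[...,0]>90)&(H[...,0]<125)&(H[...,2]>85)|((H[...,0]<14)&(H[...,1]>140))).astype(np.uint8)
u0=wproj(K,C,[455,383,5]).astype(int); print(u0)
q=np.zeros_like(W); q[u0[1]-52:u0[1]+52,u0[0]-42:u0[0]+38]=W[u0[1]-52:u0[1]+52,u0[0]-42:u0[0]+38]
q[u0[1]+46:]=0
q=cv2.morphologyEx(cv2.morphologyEx(q,cv2.MORPH_CLOSE,np.ones((9,9))),cv2.MORPH_OPEN,np.ones((7,7)))
r,bp=rect(q,b(5)); print("plate",np.round(r[0],1),np.round(r[1],1),ang(r[2]))
for d in env.landmark_of("wrist","spreader_1"): print(round(d["conf"],2),wback(K,C,d["uv"],0).round(1))
for X in bp: cv2.circle(v,tuple(int(round(t)) for t in wproj(K,C,[*X,5])),2,(255,0,255),-1)
cv2.imwrite("pics/v10.png",v[:,:,::-1])
E
```

```text
35.5 [610.2 329.7 226.3] [ 1.8e+02  1.0e-02 -1.0e-02]
[231 307]
plate [450.7 383.2] [ 60.3 117.7] -3.3677215576171875
0.61 [599.3 300.1]
0.59 [450.2 383.2]
```

View pics/v10.png

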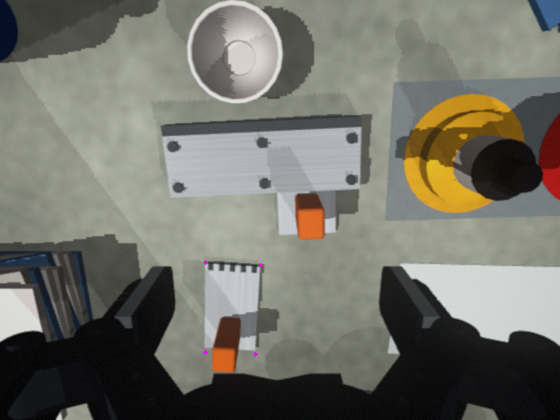

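View v10 shows the right spreader home (grip at (311,215)), the yellow pot stoppered, and the left spreader still at (232,308), unmoved.

{"op": "jog_arm", "data": {"linear": [[-0.075,0.023,-0.02],[-0.15,0.046,-0.05],[-0.225,0.069,-0.08],[-0.3,0.092,-0.12],[-0.364,0.111,-0.16],[-0.364,0.111,-0.21],[-0.364,0.111,-0.26],[-0.364,0.111,-0.31],[-0.364,0.111,-0.35],[-0.364,0.111,-0.3726]], "dr": [[0,0,-0.0103],[0,0,-0.0103],[0,0,-0.0103],[0,0,-0.0103],[0,0,-0.0103],[0,0,-0.0103],[0,0,-0.0103],[0,0,-0.0103],[0,0,-0.0103],[0,0,-0.0103]]}}

```text
t: 36.43
ee_pos: [426.8, 384.4, 37.3]
orientation: [179.9, 0.2, -3.7]
contact_force: [-0.5, -0.8, 0.2]
width: 85.4
gripper_force: 0.0
```

{"op": "jog_arm", "data": {"linear": [[0,0,0],[0,0,0],[0,0,0],[0,0,0],[0,0,0],[0,0,0],[0,0,0],[0,0,0],[0,0,0],[0,0,0]], "dr": [[0,0,0],[0,0,0],[0,0,0],[0,0,0],[0,0,0],[0,0,0],[0,0,0],[0,0,0],[0,0,0],[0,0,0]], "jaw": -1, "squeeze": 60}}

```text
t: 37.27
ee_pos: [429.6, 386.0, 42.0]
orientation: [-179.9, -0.2, -3.7]
contact_force: [0.1, -1.1, 5.8]
width: 23.4
gripper_force: 60.8
```

{"op": "jog_arm", "data": {"linear": [[0.01,-0.001,-0.002],[0.03,-0.002,-0.002],[0.05,-0.004,-0.002],[0.07,-0.006,-0.002],[0.09,-0.007,-0.002],[0.11,-0.009,-0.002],[0.13,-0.0105,-0.002],[0.137,-0.0108,-0.002],[0.137,-0.0108,-0.002],[0.137,-0.0108,-0.002]], "dr": [[0,0,0.002],[0,0,0.005],[0,0,0.008],[0,0,0.011],[0,0,0.014],[0,0,0.017],[0,0,0.0176],[0,0,0.0176],[0,0,0.0176],[0,0,0.0176]]}}

```text
t: 38.1
ee_pos: [497.6, 381.4, 42.0]
orientation: [-179.8, -0.1, 2.6]
contact_force: [-5.4, 1.8, 10.8]
width: 23.2
gripper_force: 61.7
```

```bash
python3 - <<'E'
from h import *
im,K,C=snap("w11"); np.savez("w11.npz",K=K,C=C)
cv2.imwrite("pics/v11.png",cv2.resize(im[20:300,100:460],None,fx=2.2,fy=2.1)[:,:,::-1])
E
```

```text
38.1 [497.6 381.4  42. ] [-1.7984e+02 -8.0000e-02  2.6100e+00]
```

View pics/v11.png

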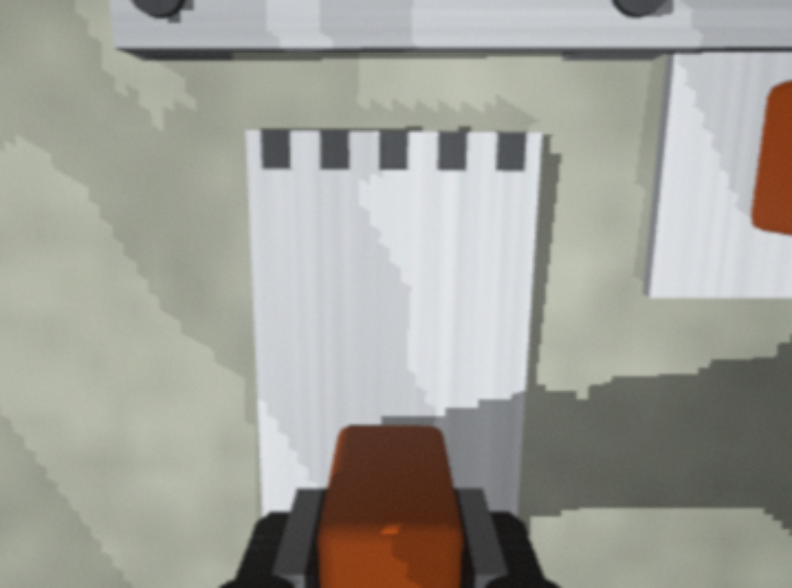

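View v11 shows the same alignment as before: plate front at columns 247–542, slot at 232–562. Same insertion.

{"op": "jog_arm", "data": {"linear": [[0.008,-0.0012,0],[0.02,-0.0006,0],[0.036,0.0001,0],[0.052,0.0008,0],[0.068,0.0015,0],[0.084,0.0023,0],[0.1,0.003,0],[0.116,0.0037,0],[0.13,0.0044,0],[0.14,0.0048,0]], "dr": [[0,0,0],[0,0,0],[0,0,0],[0,0,0],[0,0,0],[0,0,0],[0,0,0],[0,0,0],[0,0,0],[0,0,0]]}}

```text
t: 38.98
ee_pos: [566.5, 383.6, 42.0]
orientation: [-179.9, 0.1, 2.6]
contact_force: [-11.2, 0.5, 14.7]
width: 23.2
gripper_force: 61.9
```

{"op": "jog_arm", "data": {"linear": [[0.006,0.0003,0],[0.012,0.0006,0],[0.018,0.0008,0],[0.022,0.0009,0],[0.026,0.0009,0],[0.026,0.0009,0],[0.026,0.0009,0],[0.026,0.0009,0],[0.026,0.0009,0],[0.026,0.0009,0]], "dr": [[0,0,0],[0,0,0],[0,0,0],[0,0,0],[0,0,0],[0,0,0],[0,0,0],[0,0,0],[0,0,0],[0,0,0]]}}

```text
t: 39.82
ee_pos: [572.4, 383.5, 42.0]
orientation: [179.9, 1.1, 2.7]
contact_force: [-33.5, -7.4, 31.3]
width: 23.1
gripper_force: 64.3
```

{"op": "jog_arm", "data": {"linear": [[-0.012,0,0.003],[-0.014,0,0.003],[-0.014,0,0.003],[-0.014,0,0.003],[-0.014,0,0.003],[-0.014,0,0.06],[-0.014,0,0.14],[-0.014,0,0.22],[0,-0.03,0.3],[0.04,-0.1,0.38]], "dr": [[0,0,0],[0,0,0],[0,0,0],[0,0,0],[0,0,0],[0,0,0],[0,0,0],[0,0,0],[0,0,0],[0,0,0]], "jaw": 1}}

```text
t: 40.65
ee_pos: [594.2, 344.7, 221.1]
orientation: [-179.9, -0.2, 2.8]
contact_force: [1.1, 0.4, -0.2]
width: 85.4
gripper_force: 0.0
```

{"op": "jog_arm", "data": {"linear": [[0.03,-0.06,0.05],[0.05,-0.13,0.1],[0.05,-0.2,0.14],[0.05,-0.27,0.16],[0.05,-0.3,0.16],[0.05,-0.3,0.16],[0.05,-0.3,0.16],[0.05,-0.3,0.16],[0.05,-0.3,0.16],[0.05,-0.3,0.16]], "dr": [[0,0,0],[0,0,0],[0,0,0],[0,0,0],[0,0,0],[0,0,0],[0,0,0],[0,0,0],[0,0,0],[0,0,0]]}}

```text
t: 41.48
ee_pos: [618.6, 194.1, 296.0]
orientation: [-180.0, 0.1, 2.7]
contact_force: [0.8, 0.3, -0.4]
width: 85.3
gripper_force: 0.0
```

```bash
python3 - <<'E'
from h import *
im,K,C=snap("w12"); v=im.copy()
for X in((628.3,141.1),(647,-128.5)):
  for a in np.linspace(0,6.28,60): cv2.circle(v,tuple(int(round(t)) for t in wproj(K,C,[X[0]+60*np.cos(a),X[1]+60*np.sin(a),0])),1,(255,0,255),-1)
cv2.imwrite("pics/v12.png",v[:,:,::-1])
E
```

```text
41.48 [618.6 194.1 296. ] [-1.80e+02  1.00e-01  2.72e+00]
```

View pics/v12.png

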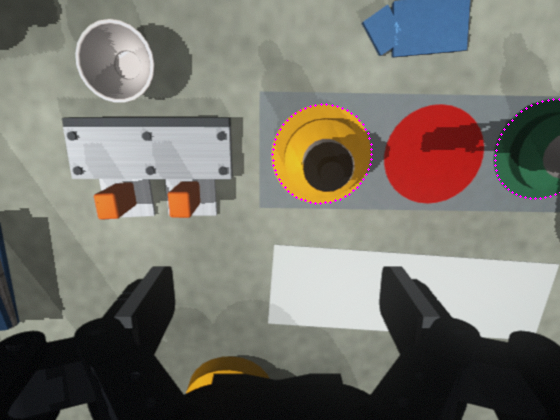

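View v12 shows both spreaders home (grips at (115,203) and (185,200)) and the yellow pot inside its disc with the stopper on. The green pot is cut off by the picture edge, and my picture budget is used up, so I'll check it numerically.

{"op": "jog_arm", "data": {"linear": [[0,-0.08,0],[0,-0.16,0],[0,-0.24,0],[0,-0.32,0],[0,-0.4,0],[0,-0.4,0],[0,-0.4,0],[0,-0.4,0],[0,-0.4,0],[0,-0.4,0]], "dr": [[0,0,0],[0,0,0],[0,0,0],[0,0,0],[0,0,0],[0,0,0],[0,0,0],[0,0,0],[0,0,0],[0,0,0]]}}

```text
t: 42.37
ee_pos: [619.1, -5.5, 297.2]
orientation: [-180.0, 0.0, 2.8]
contact_force: [-0.3, -0.7, -0.2]
width: 85.0
gripper_force: 0.0
```

```bash
python3 - <<'E'
from h import *
im,K,C=snap("w13"); H=hsv(im)
for n,X in(("Y",(627.5,141.5)),("G",(647,-129))):
    q=np.zeros((420,560),np.uint8)
    for z in(70,98):
        c=wproj(K,C,[*X,z]).astype(int); cv2.circle(q,tuple(int(t) for t in c),32,1,-1)
    m=q*((H[...,2]<48)&(H[...,1]<90)).astype(np.uint8); m=cv2.morphologyEx(m,cv2.MORPH_OPEN,np.ones((7,7)))
    ys,xs=np.nonzero(m); print(n,"flange r26@70",region_circ(m,lambda p:wback(K,C,p,70)),len(xs), wproj(K,C,[*X,70]).round(),(xs.min(),xs.max(),ys.min(),ys.max()))
for n in("pot_green","pot_yellow"):
  for d in env.landmark_of("wrist",n): print(n,round(d["conf"],2),wback(K,C,d["uv"],0).round(1))
for cam in("top","scene"):
  env.read_camera(cam)
  for n in("dish","shard","scribe","spreader_1","pot_green","pot_yellow"):
    for d in env.landmark_of(cam,n)[:2]: print(cam,n,round(d["conf"],2),back(cam,d["uv"],0).round())
E
```

```text
42.37 [619.1  -5.5 297.2] [-1.7999e+02  1.0000e-02  2.7600e+00]
Y flange r26@70 [627.  143.9  24.4] 1308 [135. 158.] (np.int64(109), np.int64(154), np.int64(135), np.int64(181))
G flange r26@70 [ 648.3 -128.    25.4] 1976 [401. 152.] (np.int64(375), np.int64(424), np.int64(125), np.int64(174))
pot_green 0.82 [ 645.1 -128.4]
pot_yellow 0.55 [625.  146.8]
pot_yellow 0.28 [638.2   8.9]
top shard 0.6 [772.  38.]
top scribe 0.61 [ 734. -324.]
top spreader_1 0.73 [598. 385.]
top spreader_1 0.58 [590. 303.]
top pot_green 0.9 [ 654. -138.]
top pot_yellow 0.79 [268. 254.]
top pot_yellow 0.6 [ 326. -220.]
scene dish 0.95 [719. 364.]
scene shard 0.84 [771.  38.]
scene shard 0.63 [592. 392.]
scene scribe 0.71 [ 738. -321.]
scene scribe 0.7 [593. 394.]
scene spreader_1 0.78 [597. 382.]
scene spreader_1 0.74 [597. 299.]
scene pot_green 0.76 [ 651. -135.]
scene pot_yellow 0.86 [620. 124.]
scene pot_yellow 0.73 [ 315. -209.]
```

```bash
python3 -c "
from plant import env
print(env.hand_in())"
```

```text
the job is handed in; nothing more can be done
None
```

I handed the job in at about 43 s with the yellow and green pots (red was absent) parked on their discs and stoppered, both spreaders home in the rack, and the dish, shard and scribe untouched; the hand-in gave no verdict.

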